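# Catch the lens case's lid and lower it shut

## Robot

A 7-joint arm with a two-finger parallel gripper is mounted at the origin on the work surface. World frame = base frame: x ahead of the robot, y to its left, z up, the work surface at z = 0. Lengths are in m, angles in rad, forces in N, time in s.
With the tool pointing down it reaches from about 0.4 to 0.875 m from the base axis. Payload 19.3 kg.
Tool frame: the origin (TCP) lies between the finger pads; the fingertips stand ahead of it and the grasp point (between the pads) lies 8 mm behind it (bot.tip_extent is the x of the fingertips in the tool frame, in m); x points along the fingers, y is the direction in which the jaws open and shut, and the axes are right-handed (so a half turn about x gives the same grasp; the last joint's range is limited). The gripper opens to 85 mm and grips with 20 to 120 N. Pads are 22 mm wide; open, the fingers measure 114 mm over their backs; the gripper's body (76 mm by 85 mm) begins 54 mm behind the grasp point. The pads swing forward as they close: fully open they stand 13 mm farther back than shut.
Start: joints at [1.217, 0.521, -0.036, 1.599, 0.021, 1.021, -0.113], TCP at [0.175, -0.6, 0.242] pointing down, gripper open.
Joint ranges: [-2.91, 2.91], [-0.3, 2.13], [-1.5, 1.42], [0.17, 2.43], [-1.26, 4.41], [0.16, 1.93], [-2.52, 2.52]. Speed limits (rad/s): [1.89, 1.89, 2.39, 2.39, 3.01, 3.01, 3.01].

## Interface

Orientations are given as [roll, pitch, yaw] about the fixed x, y, z axes, in that order (R = Rz(yaw) Ry(pitch) Rx(roll)).
In Python, from workcell import observe, grab_frame, camera_info, bot, nets gives the robot as it stands.
- The arm moves only by the tool jog_arm, never from a script. Its argument "commands" is a list of rows, each a list of 6 numbers: the shift along the tool's x, y, z in mm, then the turn, a rotation vector about the tool's x, y, z in rad. A call has 1 to 20 rows; each row shifts and turns the pose as measured when the row begins, along the tool's axes as they then stand; what a row does not reach is not made up. A row lasts 1/10 s, in which the tool goes at most 50 mm and 8.59 degrees, less where a joint would pass 70% of its speed; a pose out of reach is approached as far as the arm can. A call is refused whole if a number of a shift passes 50 or a number of a turn 0.15, either way. A call with a gripper value outside its range is refused whole. "gripper" is the closure in counts, from 0 (fully open) to 255 (shut), set as the call begins (left out, the last holds). The fingers move at their own pace and stop on an object; "newtons" is the grip in N (left out, the last holds). Time passes only in rows, so rows that do not move let the fingers close. It gives the time, the measured TCP pose, the force and the opening at its end, in the units of the state.
- observe(): the state, without advancing time (a new reading comes with each control period).
- grab_frame(name): name is "side" or "top"; returns the picture (400x640x3 uint8, red, green, blue); there is no depth.
- camera_info(name): a dict with "fov_y" (degrees; the focal length in pixels is half the picture's height over the tangent of half this angle, whatever the lens; pixels are square), "cx", "cy" (the principal point, pixels), "distortion" ([k1, k2, p1, p2, k3] as OpenCV has them; the pictures are not rectified), "R" (3x3) and "t" (3): a world point X has camera coordinates R X + t. Camera axes: x right, y down, z forward; pixel columns grow to the right and rows downward; lengths in m; the calibration is good to about 2 mm. A picture is of the moment at which its call begins. camera_info takes no time and is no camera call.
- bot.job_done(): hands the job in, once; it reports no verdict.
Trained networks look in the newest picture that a camera, given by its name, has taken for a name from the list of things; names that differ only in an ending like _2 or _b are one class to them, and where a whole thing is asked for, a point or a joint stands for the part that bears it (a point fixed in the world has none). Each returns a list of dicts, best first, with "p" (0 to 1); they miss things now and then, are a little off and sometimes report something else, mostly with a low value. They report only what shows in the picture. A call takes as long as a camera call.
- nets.find_in(camera, name): "rect" ([left, top, right, bottom] in pixels, round what is visible of it).
- nets.silhouettes(camera, name): "mask" (400x640 bool, what is visible of it) and "rect" ([left, top, right, bottom] in pixels, round what is visible of it).
- nets.pinpoint(camera, name): "location" ([column, row] in pixels: a listed point, or the origin of a listed thing).
The state is a dict: "clock": time; "qpos": joint angles; "qd": joint speeds; "joint_efforts": joint torques, N m; "position": TCP position; "tool_rot": TCP orientation; "force": force on the tool from outside, world axes, zero at the start; "moment": the same for the moment, N m; "grip_width": finger opening in m.
Only numpy, scipy, OpenCV 4.12 (cv2) and the standard library are available. Lean on these libraries where they do the work, as an engineer would, in place of code of your own. Each camera call takes 0.05 s, during which the arm holds its last target.

## Task

The lens case's lid stands open, leaning back a little, and its tired hinge lets it slam. Tip the lid forward past upright from behind with a fingertip, catch it on a finger as it falls, before it is more than about three quarters of the way down, and lower it slowly until it is fully shut, so that it never bangs on the case and the lenses. Touch the lid only lightly, never grip it, leave everything else on the bench where it stands, and finish with the hand clear.

Things in the scene. Friction and masses are not known exactly. Their poses are not given: they have to be found in the camera images.
- case: black rectangular lens case with three short lenses in grey foam, 150 (x) by 200 (y) by 70 mm high, fixed to the bench. Origin: centre of its underside. Its -x side is the front and faces left (yaw -1.8 to -1.0 rad), its +x side is the hinge side. Its front wall is at x = -75 mm, its rim at z = 70 mm. The bench for 150 mm in front of it is free.
- lid (a joint): angle of the lid, rad: 0 shut (level on the rim), 1.57 upright, 1.75 leaning back on its stop; starts at 1.60 to 1.74 and stays there. Lid: black plate 204 mm wide, 10 mm thick, 178 mm from hinge to lip centre, underside level with the rim when shut, 0.34 to 0.48 kg. 1.4 to 2.5 N under the lip holds it.
- lid_lip (a point): middle of the lid's free edge, on the axis of its rolled aluminium lip, a round bar of 14 mm diameter along the case's y, 194 mm long. When shut it lies 103 mm in front of the case's origin and 75 mm above the bench, that is 28 mm in front of the front wall with nothing under it. Turns with the lid: its own axes equal the case's when shut.
- lid_hinge (a point): middle of the lid's hinge axis, which runs along the case's y: x = +75 mm, z = 70 mm in the case's frame. Damped hinge with a little friction: above 1.43 rad the lid stays where it is put; pushed below 1.36 rad it falls by itself, at first slowly (about 0.1 to 0.25 rad/s at 1.2 rad), faster further down (0.7 to 1.1 rad/s near shut), 2 to 3.5 s from 1.27 rad to shut.
- cup: open brown cup, 72 mm across, 85 mm high, loose, about 190 mm behind the hinge side of the case (from its centre); origin under its centre
- die_a: wooden die, 25 mm, loose, beside the case on its +y side (the end far from the robot); origin under its centre
- die_b: wooden die, 25 mm, loose, behind the hinge side of the case; origin under its centre
- screwdriver: screwdriver lying loose on the bench at the right
- cleaner: white bottle, 52 mm across, 130 mm high, loose, at the left; origin under its centre
- tin: steel tin, 64 mm across, 60 mm high, loose, at the left; origin under its centre

How it is judged:
On the way, in this order (a step that is already met when the one before it is completed fails the run):
1. the lid is tipped forward past upright (value of joint lid below 1.5 rad).
2. the falling lid is caught on the fingers part-way (0.3 to 1.05 rad) and slowed below 0.4 rad/s (value of joint lid between 0.3 and 1.05 rad and velocity of joint lid above -0.4 rad/s and contact force between the fingers and case above 0.5 N), for 0.2 s.
3. the lid is shut (value of joint lid below 0.03 rad), for 0.1 s.
At the end, for the whole second after the job is handed in: The lid is fully shut (within 0.03 rad) and at rest, having been tipped past upright, caught and borne by the fingers on its way down, and lowered; the hand is clear (value of joint lid below 0.03 rad and velocity of joint lid between -0.05 and 0.05 rad/s); the robot touches nothing.
It fails at once if the lid slams: it falls faster than 0.55 rad/s when within 0.3 rad of shut (its last 0.05 rad excepted) (value of joint lid between 0.05 and 0.3 rad and velocity of joint lid below -0.55 rad/s).
It fails at once if the lid is gripped or the case pressed hard (more than 15 N) (contact force between the arm and case above 15 N).
It fails at once if something else on the bench is moved or lifted (more than 15 mm) (distance of any of cup, die_a, die_b, screwdriver, cleaner, tin from where it was at the start of the episode above 0.015 m).
It also fails if it takes over 45 s, if anything falls off the work surface, if the arm or the gripper's body presses on something with over 40 N, if the wrist force passes 120 N, or if a joint passes its speed limit or range.

## Working session

There is one attempt and no reset: what is moved stays moved. The work goes in short steps, Python scripts to look and compute and a tool call to move; the robot and the scene stay as the last step left them, time stands still between calls to the robot, and variables do not carry over. Pictures are saved under pics/ and viewed, and the job is handed in when it is done.

Besides the shell and the picture viewer there is one more tool, called after "Emit:" as name([rows], argument=value, ...), one row to a line, values as JSON. jog_arm: Moves the arm, as the interface text tells. Its arguments: {"type":"object","properties":{"commands":{"type":"array","items":{"type":"array","items":{"type":"number"}}},"gripper":{"type":"number"},"newtons":{"type":"number"}},"required":["commands"]}

```bash
ls; mkdir -p pics
python3 - <<'E'
from workcell import observe, grab_frame, camera_info, bot, nets
import cv2
s=observe()
for k,v in s.items(): print(k,v)
print(bot.tip_extent)
for c in("side","top"):
    im=grab_frame(c); cv2.imwrite(f"pics/{c}0.png",im[:,:,::-1]); print(c,camera_info(c))
    for n in ["case","lid","lid_lip","lid_hinge","cup","die_a","cleaner","tin","screwdriver"]:
        try:
            print(n,[(d['location'],round(d['p'],2)) for d in nets.pinpoint(c,n)[:3]])
        except Exception as e: print(n,e)
print(observe()['clock'])
E
```

```text
pics
clock 0.0
qpos [ 1.21682904  0.52203996 -0.03636729  1.59999973  0.02117902  1.02106828
 -0.11279464]
qd [ 0.00052349 -0.00051032 -0.00038234 -0.00049281  0.00064146  0.00106792
  0.00083067]
joint_efforts [-3.32793010e-03 -9.27126646e+01  1.97740965e+00 -3.69934487e+01
  1.74627191e-02  8.22765694e-03  7.90642048e-06]
position [ 0.17488898 -0.59970183  0.24171205]
tool_rot [-1.53384814  1.5696646   1.89153064]
force [ 0.01821433  0.28131068 -0.23891571]
moment [ 0.00321154 -0.00731162 -0.00846551]
grip_width 0.08521567260778536
0.011
side {'fov_y': 53.37798977385924, 'cx': 319.9889869451553, 'cy': 204.08181594490344, 'distortion': array([0.01463437, 0.        , 0.        , 0.        , 0.        ]), 'R': array([[ 0.99945372, -0.02530054,  0.02126364],
       [ 0.00397397, -0.54672174, -0.83730493],
       [ 0.03280956,  0.83693203, -0.54632253]]), 't': array([-0.5681492 ,  0.05256954,  1.05654643])}
case [([295.1, 217.2], 0.79)]
lid it knows: case, cleaner, cup, die, lid_hinge, lid_lip, screwdriver, tin
lid_lip [([298.5, 153.4], 0.83)]
lid_hinge [([295.3, 209.5], 0.81)]
cup [([2
[... 282 characters left out ...]
y': 201.00815293064468, 'distortion': array([-0.01962092,  0.        ,  0.        ,  0.        ,  0.        ]), 'R': array([[ 0.00695797, -0.99978225,  0.01967319],
       [-0.98521601, -0.01022167, -0.17101148],
       [ 0.17117534, -0.01819245, -0.98507261]]), 't': array([-0.02762062,  0.58589345,  1.02517498])}
case [([299.0, 233.4], 0.59)]
lid it knows: case, cleaner, cup, die, lid_hinge, lid_lip, screwdriver, tin
lid_lip [([344.0, 219.8], 0.84), ([325.4, 227.0], 0.48)]
lid_hinge [([326.0, 230.0], 0.84)]
cup [([363.4, 232.6], 0.91)]
die_a [([350.6, 197.1], 0.61), ([282.4, 184.2], 0.55)]
cleaner [([168.0, 214.1], 0.65)]
tin [([179.1, 245.1], 0.68)]
screwdriver [([467.5, 241.1], 0.91)]
0.9
```

View pics/side0.png

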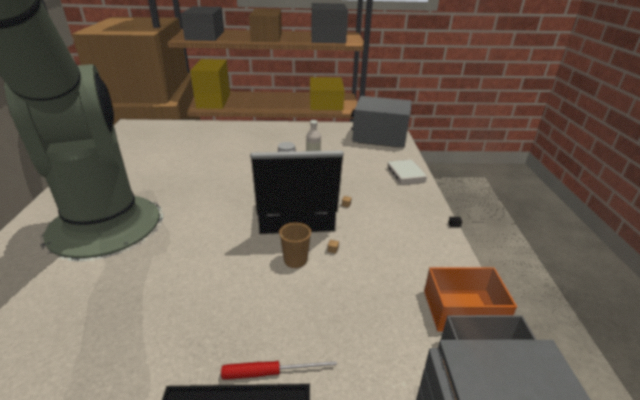

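View pics/top0.png

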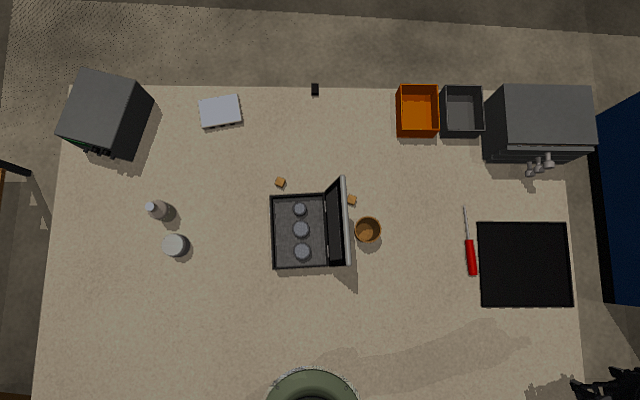

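Run:
```python
from workcell import observe, grab_frame, camera_info, bot, nets
import cv2
a=cv2.imread("pics/top0.png")[165:285,255:395]; cv2.imwrite("pics/topz.png",cv2.resize(a,None,fx=5,fy=5,interpolation=cv2.INTER_CUBIC))
a=cv2.imread("pics/side0.png")[135:275,225:365]; cv2.imwrite("pics/sidez.png",cv2.resize(a,None,fx=4.2,fy=4.2,interpolation=cv2.INTER_CUBIC))
```

```text
(no output)
```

View pics/topz.png

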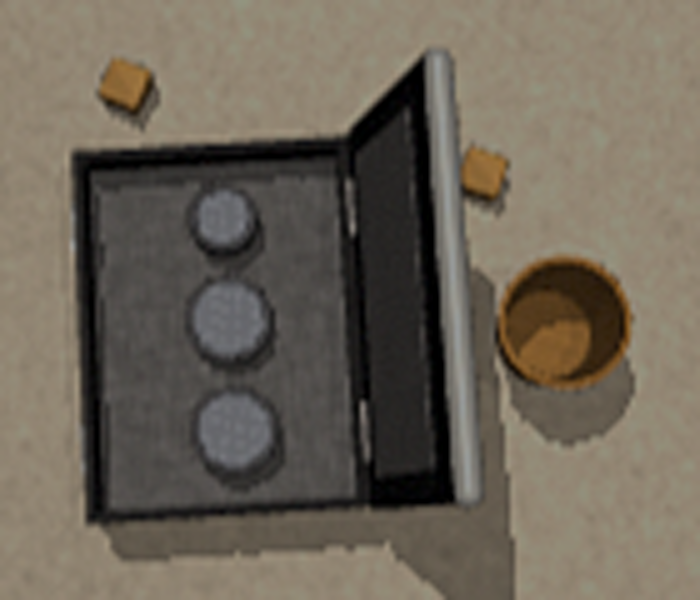

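View pics/sidez.png

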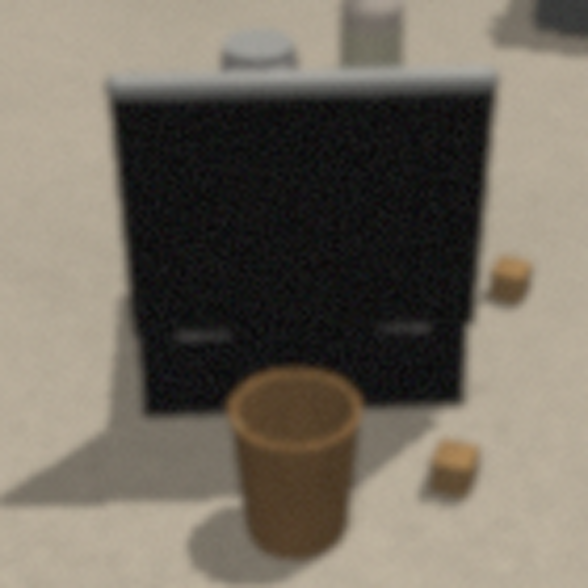

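```bash
cat > h.py <<'E'
import numpy as np, cv2
from workcell import camera_info
from scipy.optimize import least_squares
def proj(c,X):
    i=camera_info(c); f=200/np.tan(np.radians(i['fov_y']/2))
    K=np.array([[f,0,i['cx']],[0,f,i['cy']],[0,0,1.]])
    p,_=cv2.projectPoints(np.atleast_2d(X).astype(float),cv2.Rodrigues(i['R'])[0],i['t'],K,i['distortion'])
    return p[:,0]
def lip(th,y=0):
    r=np.array([-.178,.005]); c,s=np.cos(th),np.sin(th)
    return np.array([.075-.178*c+.005*s, y, .07+.178*s+.005*c])
def W(p,X):
    c,s=np.cos(p[2]),np.sin(p[2]); X=np.atleast_2d(X)
    return np.c_[p[0]+c*X[:,0]-s*X[:,1],p[1]+s*X[:,0]+c*X[:,1],X[:,2]]
E
cat > fit.py <<'E'
from h import *
top=[((-.075,.1,.07),(270.4,196)),((-.075,-.1,.07),(273.4,269)),((.075,.1,.07),(324.8,193)),('l',.097,(342.6,175)),('l',-.097,(348.6,265)),('l',0,(344,219.8)),((.075,0,.07),(326,230))]
side=[('l',-.097,(251.7,155.2)),('l',.097,(342.4,154)),((.075,-.1,0),(260,233.1)),((.075,.1,0),(335.2,230.7)),((.075,0,.07),(295.3,209.5)),('l',0,(298.5,153.4))]
def res(p):
    o=[]
    for c,L in(("top",top),("side",side)):
        X=[lip(p[3],e[1]) if e[0]=='l' else np.array(e[0]) for e in L]
        o.append(proj(c,W(p,np.array(X)))-np.array([e[-1] for e in L]))
    return np.concatenate(o).ravel()
r=least_squares(res,[.5,0,-1.5,1.65],loss='soft_l1'); print(r.x,r.cost); print(r.fun.reshape(-1,2).round(1))
p=r.x
print('hinge',W(p,[.075,0,.07]),'lip',W(p,lip(p[3])))
# objects on bench
def ground(c,uv,z=0):
    return least_squares(lambda q:(proj(c,[q[0],q[1],z])-uv).ravel(),[.5,0]).x
for n,uv,z in [('cup',(363.4,232.6),0),('cuprim',(367.5,229.5),.085),('die',(282.4,184.2),0),('dieb',(350.6,197.1),0),('dieb top',(352,199.5),.025),('clean',(168,214.1),0),('tin',(179.1,245.1),0),('sd',(467.5,241),0)]:
    g=ground('top',uv,z); d=W((0,0,-p[2]),[g[0]-p[0],g[1]-p[1],z]); print(n,g.round(3),'caseframe',d.round(3))
E
python3 fit.py
```

```text
[ 0.50295007  0.03835888 -1.50502181  1.74568399] 11.836279804793701
[[-1.1 -1. ]
 [-1.3  0.8]
 [-0.3 -1. ]
 [-0.2  2.7]
 [-0.2 -1.4]
 [ 1.3  0. ]
 [ 0.8 -1.4]
 [ 0.7 -0.2]
 [-2.1 -0.9]
 [-1.3  0.9]
 [-0.1  0.4]
 [ 1.7  0.9]
 [-1.7  0.7]]
hinge [[ 0.5078796  -0.03647895  0.07      ]] lip [[ 0.51023889 -0.07229662  0.24441482]]
cup [ 0.505 -0.144] caseframe [[ 0.182 -0.01   0.   ]]
cuprim [ 0.505 -0.144] caseframe [[ 0.182 -0.01   0.085]]
die [0.643 0.091] caseframe [[-0.043  0.144  0.   ]]
dieb [ 0.607 -0.107] caseframe [[0.152 0.095 0.   ]]
dieb top [ 0.596 -0.109] caseframe [[0.153 0.083 0.025]]
clean [0.552 0.416] caseframe [[-0.373  0.074  0.   ]]
tin [0.464 0.378] caseframe [[-0.342 -0.016  0.   ]]
sd [ 0.483 -0.443] caseframe [[ 0.479 -0.052  0.   ]]
```

```bash
cat >> h.py <<'E'
from scipy.spatial.transform import Rotation as Ro
from workcell import observe
P=np.array([0.503,0.0385,-1.505,1.74])
def pose():
    s=observe(); return s['position'],Ro.from_euler('xyz',s['tool_rot']),s
def Rt(A,sg=1):
    c,s=np.cos(P[2]),np.sin(P[2]); ex=np.array([c,s,0]); ey=np.array([-s,c,0]); ez=np.array([0,0,1.])
    t=np.cos(A)*ex-np.sin(A)*ez; y=sg*ey; return Ro.from_matrix(np.c_[t,y,np.cross(t,y)])
def show():
    p,R,s=pose(); c,sn=np.cos(P[2]),np.sin(P[2]); d=p-[P[0],P[1],0]
    t=R.as_matrix()[:,0]; tip=p+.011*t
    f=lambda v:np.round([c*v[0]+sn*v[1],-sn*v[0]+c*v[1],v[2]],4)
    print('t',round(s['clock'],2),'TCP case',f(d),'tip case',f(tip-[P[0],P[1],0]),'tool x case',f(t),'y',f(R.as_matrix()[:,1]),'F',np.round(s['force'],1),'q',np.round(s['qpos'],2),'w',round(s['grip_width'],3))
E
python3 - <<'E'
from h import *
from workcell import bot
print([a for a in dir(bot) if a[0]!='_'])
show()
p,R,s=pose()
print(R.as_matrix().round(3))
for A in (.6,.8):
  for sg in(1,-1): print(A,sg,(R.inv()*Rt(A,sg)).as_rotvec())
E
```

```text
['IKError', 'job_done', 'tip_extent']
t 0.9 TCP case [ 0.6156 -0.3693  0.2423] tip case [ 0.6156 -0.3693  0.2313] tool x case [ 0.  0. -1.] y [0.9763 0.2163 0.    ] F [0.5 0.  0.4] q [ 1.22  0.52 -0.04  1.6   0.02  1.02 -0.11] w 0.086
[[ 0.    0.28 -0.96]
 [-0.   -0.96 -0.28]
 [-1.    0.    0.  ]]
0.6 1 [-1.23831851 -0.81367648  0.6531624 ]
0.6 -1 [1.63012278 0.6902189  0.85983957]
0.8 1 [-1.28095394 -0.64732757  0.51962683]
0.8 -1 [1.68905699 0.55002149 0.68519186]
```

```bash
cat >> h.py <<'E'
from scipy.spatial.transform import Slerp
def plan(legs):
    "legs: (target pos world, Rotation, rows)"
    p,R,_=pose()
    for q,Q,n in legs:
        S=Slerp([0,1],Ro.concatenate([R,Q])); pp=np.array(p)
        print('--')
        for i in range(n):
            a=S(i/n); b=S((i+1)/n); d=a.inv().apply((np.array(q)-pp)/n)*1000; r=(a.inv()*b).as_rotvec()
            print(list(np.round(d).astype(int))+list(np.round(r,3)))
        p,R=q,Q
def case(x,y,z): return W(P,[x,y,z])[0]
E
python3 - <<'E'
from h import *
p,R,s=pose()
def down(y): # tool down, jaw y azimuth
    return Ro.from_matrix(np.c_[[0,0,-1.],[np.cos(y),np.sin(y),0],np.cross([0,0,-1.],[np.cos(y),np.sin(y),0])])
plan([((.42,-.32,.44),down(-.6),11),((.56,.0,.46),down(0.05),9)])
E
```

```text
--
[np.int64(-18), np.int64(-18), np.int64(-29), np.float64(-0.062), np.float64(0.0), np.float64(-0.0)]
[np.int64(-18), np.int64(-16), np.int64(-30), np.float64(-0.062), np.float64(0.0), np.float64(-0.0)]
[np.int64(-18), np.int64(-15), np.int64(-31), np.float64(-0.062), np.float64(0.0), np.float64(-0.0)]
[np.int64(-18), np.int64(-13), np.int64(-31), np.float64(-0.062), np.float64(0.0), np.float64(-0.0)]
[np.int64(-18), np.int64(-11), np.int64(-32), np.float64(-0.062), np.float64(0.0), np.float64(-0.0)]
[np.int64(-18), np.int64(-9), np.int64(-33), np.float64(-0.062), np.float64(0.0), np.float64(-0.0)]
[np.int64(-18), np.int64(-7), np.int64(-33), np.float64(-0.062), np.float64(0.0), np.float64(-0.0)]
[np.int64(-18), np.int64(-4), np.int64(-34), np.float64(-0.062), np.float64(0.0), np.float64(-0.0)]
[np.int64(-18), np.int64(-2), np.int64(-34), np.float64(-0.062), np.float64(0.0), np.float64(-0.0)]
[np.int64(-18), np.int64(0), np.int64(-34), np.float64(-0.062), np.float64(0.0), np.float64(-0.0)]
[np.int64(-18), np.int64(2), np.int64(-34), np.float64(-0.062), np.float64(0.0), np.float64(-
[... 186 characters left out ...]
, np.float64(0.0)]
[np.int64(-2), np.int64(-2), np.int64(-39), np.float64(-0.072), np.float64(0.0), np.float64(0.0)]
[np.int64(-2), np.int64(1), np.int64(-39), np.float64(-0.072), np.float64(0.0), np.float64(0.0)]
[np.int64(-2), np.int64(4), np.int64(-39), np.float64(-0.072), np.float64(0.0), np.float64(0.0)]
[np.int64(-2), np.int64(7), np.int64(-38), np.float64(-0.072), np.float64(0.0), np.float64(0.0)]
[np.int64(-2), np.int64(9), np.int64(-38), np.float64(-0.072), np.float64(0.0), np.float64(0.0)]
[np.int64(-2), np.int64(12), np.int64(-37), np.float64(-0.072), np.float64(0.0), np.float64(0.0)]
[np.int64(-2), np.int64(15), np.int64(-36), np.float64(-0.072), np.float64(0.0), np.float64(0.0)]
```

Emit:
jog_arm([
  [-18, -18, -29, -0.06, 0, 0],
  [-18, -16, -30, -0.06, 0, 0],
  [-18, -15, -31, -0.06, 0, 0],
  [-18, -13, -31, -0.06, 0, 0],
  [-18, -11, -32, -0.06, 0, 0],
  [-18, -9, -33, -0.06, 0, 0],
  [-18, -7, -33, -0.06, 0, 0],
  [-18, -4, -34, -0.06, 0, 0],
  [-18, -2, -34, -0.06, 0, 0],
  [-18, 0, -34, -0.06, 0, 0],
  [-18, 2, -34, -0.06, 0, 0],
  [-2, -7, -38, -0.07, 0, 0],
  [-2, -4, -39, -0.07, 0, 0],
  [-2, -2, -39, -0.07, 0, 0],
  [-2, 1, -39, -0.07, 0, 0],
  [-2, 4, -39, -0.07, 0, 0],
  [-2, 7, -38, -0.07, 0, 0],
], gripper=255, newtons=20)

```text
clock: 2.6
position: [0.5268, -0.0894, 0.4613]
tool_rot: [0.824, 1.567, -0.921]
force: [0.3, 0.1, 0.9]
grip_width: -0.0001
```

Run:
```python
from h import *
show(); print(pose()[0])
plan([(case(-.05,0,.43),Rt(1.2),8),(case(-.15,0,.40),Rt(.75),6)])
```

```text
t 2.6 TCP case [0.1292 0.0153 0.4613] tip case [0.1293 0.0154 0.4503] tool x case [ 0.0028  0.0018 -1.    ] y [0.2375 0.9714 0.0024] F [0.3 0.1 0.9] q [ 0.46  0.25 -0.53  1.48  0.13  1.45 -0.24] w -0.0
[ 0.52680753 -0.08943265  0.46132204]
--
[np.int64(4), np.int64(-7), np.int64(-21), np.float64(-0.03), np.float64(-0.046), np.float64(0.005)]
[np.int64(3), np.int64(-7), np.int64(-22), np.float64(-0.03), np.float64(-0.046), np.float64(0.005)]
[np.int64(2), np.int64(-6), np.int64(-22), np.float64(-0.03), np.float64(-0.046), np.float64(0.005)]
[np.int64(1), np.int64(-5), np.int64(-22), np.float64(-0.03), np.float64(-0.046), np.float64(0.005)]
[np.int64(0), np.int64(-5), np.int64(-22), np.float64(-0.03), np.float64(-0.046), np.float64(0.005)]
[np.int64(-1), np.int64(-4), np.int64(-22), np.float64(-0.03), np.float64(-0.046), np.float64(0.005)]
[np.int64(-2), np.int64(-3), np.int64(-22), np.float64(-0.03), np.float64(-0.046), np.float64(0.005)]
[np.int64(-3), np.int64(-3), np.int64(-22), np.float64(-0.03), np.float64(-0.046), np.float64(0.005)]
--
[np.int64(-1), np.int64(0), np.int64(-17), np.float64(0.0), np.float64(-0.075), np.float64(-0.0)]
[np.int64(-3), np.int64(0), np.int64(-17), np.float64(0.0), np.float64(-0.075), np.float64(0.0)]
[np.int64(-4), np.int64(0), np.int64(-17), np.float64(-0.0), np.float64(-0.075), np.float64(0.0)]
[np.int64(-5), np.int64(0), np.int64(-17), np.float64(0.0), np.float64(-0.075), np.float64(-0.0)]
[np.int64(-6), np.int64(0), np.int64(-16), np.float64(-0.0), np.float64(-0.075), np.float64(0.0)]
[np.int64(-8), np.int64(0), np.int64(-16), np.float64(0.0), np.float64(-0.075), np.float64(-0.0)]
```

Emit:
jog_arm([
  [4, -7, -21, -0.03, -0.046, 0.005],
  [3, -7, -22, -0.03, -0.046, 0.005],
  [2, -6, -22, -0.03, -0.046, 0.005],
  [1, -5, -22, -0.03, -0.046, 0.005],
  [0, -5, -22, -0.03, -0.046, 0.005],
  [-1, -4, -22, -0.03, -0.046, 0.005],
  [-2, -3, -22, -0.03, -0.046, 0.005],
  [-3, -3, -22, -0.03, -0.046, 0.005],
  [-1, 0, -17, 0, -0.075, 0],
  [-3, 0, -17, 0, -0.075, 0],
  [-4, 0, -17, 0, -0.075, 0],
  [-5, 0, -17, 0, -0.075, 0],
  [-6, 0, -16, 0, -0.075, 0],
  [-8, 0, -16, 0, -0.075, 0],
])

```text
clock: 4.0
position: [0.4899, 0.1974, 0.3961]
tool_rot: [0.012, 0.718, -1.482]
force: [1.0, -0.2, 0.7]
grip_width: 0.0001
```

Run:
```python
from h import *
from workcell import grab_frame
show(); print(pose()[0])
for c in("side","top"):
    im=grab_frame(c); cv2.imwrite(f"pics/{c}1.png",im[:,:,::-1])
```

```text
t 4.0 TCP case [-0.1594 -0.0026  0.3961] tip case [-0.1511 -0.0024  0.3888] tool x case [ 0.7527  0.0174 -0.6582] y [-0.015   0.9998  0.0093] F [ 1.  -0.2  0.7] q [-0.47  0.56 -0.57  1.48  0.76  1.92 -1.02] w 0.0
[0.48994633 0.19737011 0.39607133]
```

View pics/side1.png

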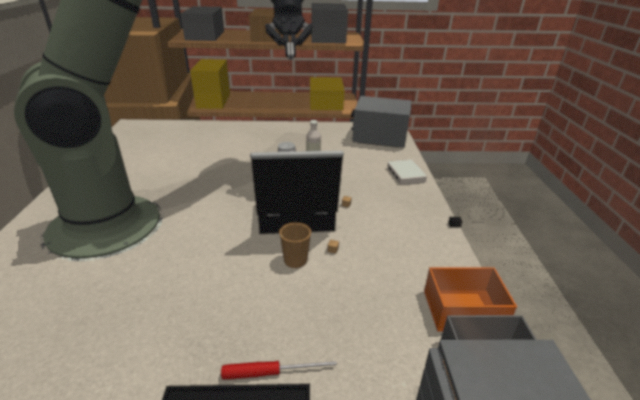

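View pics/top1.png

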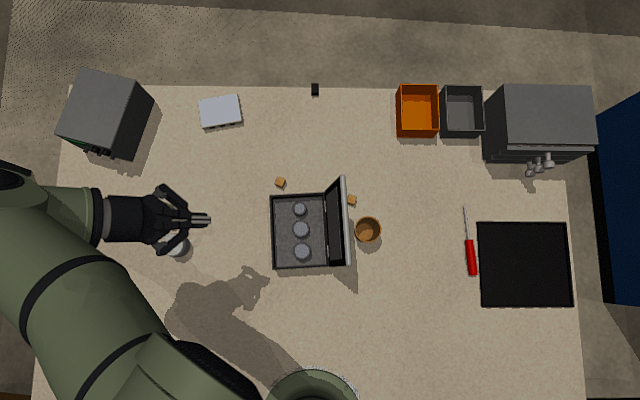

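Run:
```python
from h import *
plan([(case(-.17,0,.22),Rt(.9),6),(case(-.15,0,.08),Rt(.9),4)])
```

```text
--
[np.int64(18), np.int64(0), np.int64(-23), np.float64(0.002), np.float64(0.03), np.float64(-0.003)]
[np.int64(19), np.int64(0), np.int64(-22), np.float64(0.002), np.float64(0.03), np.float64(-0.003)]
[np.int64(19), np.int64(1), np.int64(-22), np.float64(0.002), np.float64(0.03), np.float64(-0.003)]
[np.int64(20), np.int64(1), np.int64(-21), np.float64(0.002), np.float64(0.03), np.float64(-0.003)]
[np.int64(21), np.int64(1), np.int64(-20), np.float64(0.002), np.float64(0.03), np.float64(-0.003)]
[np.int64(21), np.int64(1), np.int64(-20), np.float64(0.002), np.float64(0.03), np.float64(-0.003)]
--
[np.int64(31), np.int64(0), np.int64(-18), np.float64(0.0), np.float64(0.0), np.float64(0.0)]
[np.int64(31), np.int64(0), np.int64(-18), np.float64(0.0), np.float64(0.0), np.float64(0.0)]
[np.int64(31), np.int64(0), np.int64(-18), np.float64(0.0), np.float64(0.0), np.float64(0.0)]
[np.int64(31), np.int64(0), np.int64(-18), np.float64(0.0), np.float64(0.0), np.float64(0.0)]
```

Emit:
jog_arm([
  [18, 0, -23, 0.002, 0.03, -0.003],
  [19, 0, -22, 0.002, 0.03, -0.003],
  [19, 1, -22, 0.002, 0.03, -0.003],
  [20, 1, -21, 0.002, 0.03, -0.003],
  [21, 1, -20, 0.002, 0.03, -0.003],
  [21, 1, -20, 0.002, 0.03, -0.003],
  [31, 0, -18, 0, 0, 0],
  [31, 0, -18, 0, 0, 0],
  [31, 0, -18, 0, 0, 0],
  [31, 0, -18, 0, 0, 0],
  [0, 0, 0, 0, 0, 0],
])

```text
clock: 5.2
position: [0.4968, 0.1892, 0.0692]
tool_rot: [0.01, 0.918, -1.505]
force: [-0.7, -0.4, 1.5]
grip_width: -0.0003
```

Run:
```python
from h import *
from workcell import grab_frame
show()
for c in("side","top"):
    im=grab_frame(c); cv2.imwrite(f"pics/{c}2.png",im[:,:,::-1])
```

```text
t 5.2 TCP case [-0.1508  0.0037  0.0692] tip case [-0.1441  0.0037  0.0605] tool x case [ 0.6073  0.     -0.7945] y [0.0075 1.     0.0058] F [-0.7 -0.4  1.5] q [-0.41  0.89 -0.53  1.73  0.86  1.34 -1.35] w -0.0
```

View pics/top2.png

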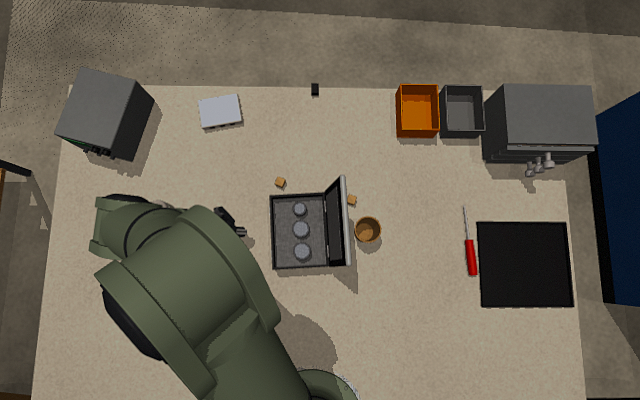

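View pics/side2.png

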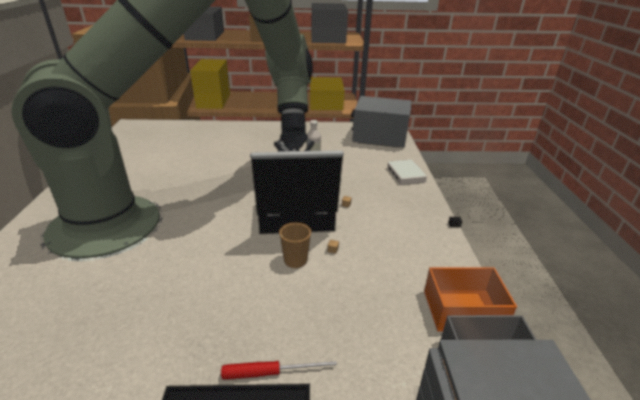

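Run:
```python
from h import *
plan([(case(-.15,0,.34),Rt(.9),8),(case(.15,0,.34),Rt(.9),8),(case(.152,0,.272),Rt(.9),2)])
```

```text
--
[np.int64(-26), np.int64(0), np.int64(20), np.float64(-0.001), np.float64(-0.003), np.float64(-0.0)]
[np.int64(-26), np.int64(0), np.int64(21), np.float64(-0.001), np.float64(-0.003), np.float64(-0.0)]
[np.int64(-26), np.int64(0), np.int64(21), np.float64(-0.001), np.float64(-0.003), np.float64(-0.0)]
[np.int64(-26), np.int64(0), np.int64(21), np.float64(-0.001), np.float64(-0.003), np.float64(-0.0)]
[np.int64(-26), np.int64(0), np.int64(21), np.float64(-0.001), np.float64(-0.003), np.float64(-0.0)]
[np.int64(-26), np.int64(-1), np.int64(21), np.float64(-0.001), np.float64(-0.003), np.float64(-0.0)]
[np.int64(-26), np.int64(-1), np.int64(21), np.float64(-0.001), np.float64(-0.003), np.float64(-0.0)]
[np.int64(-26), np.int64(-1), np.int64(21), np.float64(-0.001), np.float64(-0.003), np.float64(-0.0)]
--
[np.int64(23), np.int64(0), np.int64(29), np.float64(0.0), np.float64(0.0), np.float64(0.0)]
[np.int64(23), np.int64(0), np.int64(29), np.float64(0.0), np.float64(0.0), np.float64(0.0)]
[np.int64(23), np.int64(0), np.int64(29), np.float64(0.0), np.float64(0.0), np.float64(0.0)]
[np.int64(23), np.int64(0), np.int64(29), np.float64(0.0), np.float64(0.0), np.float64(0.0)]
[np.int64(23), np.int64(0), np.int64(29), np.float64(0.0), np.float64(0.0), np.float64(0.0)]
[np.int64(23), np.int64(0), np.int64(29), np.float64(0.0), np.float64(0.0), np.float64(0.0)]
[np.int64(23), np.int64(0), np.int64(29), np.float64(0.0), np.float64(0.0), np.float64(0.0)]
[np.int64(23), np.int64(0), np.int64(29), np.float64(0.0), np.float64(0.0), np.float64(0.0)]
--
[np.int64(27), np.int64(0), np.int64(-20), np.float64(0.0), np.float64(0.0), np.float64(0.0)]
[np.int64(27), np.int64(0), np.int64(-20), np.float64(0.0), np.float64(0.0), np.float64(0.0)]
```

Emit:
jog_arm([
  [-26, 0, 20, 0, 0, 0],
  [-26, 0, 21, 0, 0, 0],
  [-26, 0, 21, 0, 0, 0],
  [-26, 0, 21, 0, 0, 0],
  [-26, 0, 21, 0, 0, 0],
  [-26, 0, 21, 0, 0, 0],
  [-26, 0, 21, 0, 0, 0],
  [-26, 0, 21, 0, 0, 0],
  [23, 0, 29, 0, 0, 0],
  [23, 0, 29, 0, 0, 0],
  [23, 0, 29, 0, 0, 0],
  [23, 0, 29, 0, 0, 0],
  [23, 0, 29, 0, 0, 0],
  [23, 0, 29, 0, 0, 0],
  [23, 0, 29, 0, 0, 0],
  [23, 0, 29, 0, 0, 0],
  [0, 0, 0, 0, 0, 0],
])

```text
clock: 7.0
position: [0.5088, -0.1145, 0.3825]
tool_rot: [0.096, 0.939, -1.425]
force: [-0.7, 1.0, 0.1]
grip_width: 0.0002
```

Run:
```python
from h import *
from workcell import grab_frame
show()
for c in("side","top"):
    im=grab_frame(c); cv2.imwrite(f"pics/{c}3.png",im[:,:,::-1])
a=cv2.imread("pics/side3.png")[85:285,195:395]; cv2.imwrite("pics/side3z.png",cv2.resize(a,None,fx=3,fy=3,interpolation=cv2.INTER_CUBIC))
a=cv2.imread("pics/top3.png")[150:300,235:435]; cv2.imwrite("pics/top3z.png",cv2.resize(a,None,fx=4,fy=4,interpolation=cv2.INTER_CUBIC))
plan([(case(.152,0,.272),Rt(.9),3)])
```

```text
t 7.0 TCP case [ 0.153  -0.0043  0.3825] tip case [ 0.1595 -0.0037  0.3736] tool x case [ 0.5885  0.047  -0.8071] y [-0.0022  0.9984  0.0565] F [-0.7  1.   0.1] q [ 0.15  0.25 -0.5   1.83  0.76  1.33 -0.58] w 0.0
--
[np.int64(30), np.int64(-1), np.int64(-21), np.float64(-0.01), np.float64(-0.014), np.float64(-0.017)]
[np.int64(30), np.int64(0), np.int64(-21), np.float64(-0.01), np.float64(-0.014), np.float64(-0.017)]
[np.int64(30), np.int64(0), np.int64(-22), np.float64(-0.01), np.float64(-0.014), np.float64(-0.017)]
```

View pics/side3z.png

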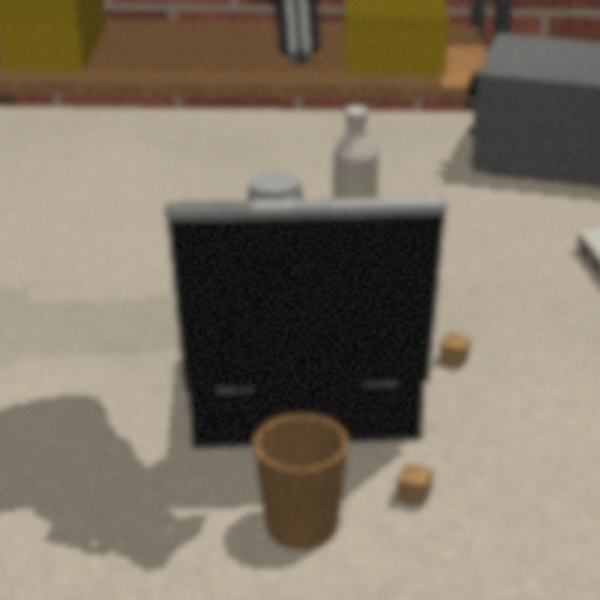

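View pics/top3z.png

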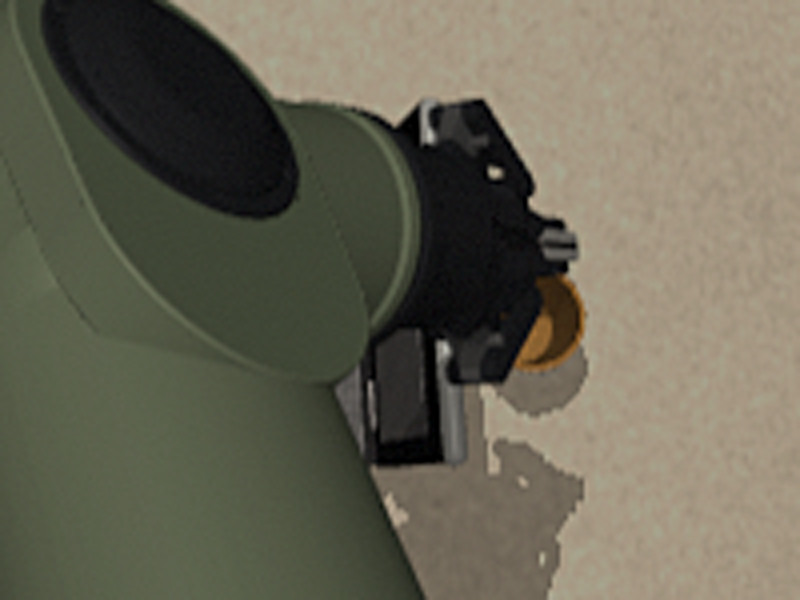

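Emit:
jog_arm([
  [30, -1, -21, -0.01, -0.014, -0.017],
  [30, 0, -21, -0.01, -0.014, -0.017],
  [28, 0, -20, -0.01, -0.014, -0.017],
  [0, 0, 0, 0, 0, 0],
])

```text
clock: 7.5
position: [0.5149, -0.1071, 0.2782]
tool_rot: [0.014, 0.901, -1.488]
force: [0.2, 0.4, 0.1]
grip_width: 0.0003
```

Run:
```python
from h import *
from workcell import grab_frame
show()
for c in("side",):
    im=grab_frame(c); cv2.imwrite(f"pics/{c}4.png",im[:,:,::-1])
a=cv2.imread("pics/side4.png")[85:285,195:395]; cv2.imwrite("pics/side4z.png",cv2.resize(a,None,fx=3,fy=3,interpolation=cv2.INTER_CUBIC))
```

```text
t 7.5 TCP case [0.1461 0.0023 0.2782] tip case [0.1529 0.0024 0.2696] tool x case [ 0.6204  0.0103 -0.7843] y [-0.0057  0.9999  0.0085] F [0.2 0.4 0.1] q [ 0.08  0.41 -0.49  1.92  0.87  1.26 -0.78] w 0.0
```

View pics/side4z.png

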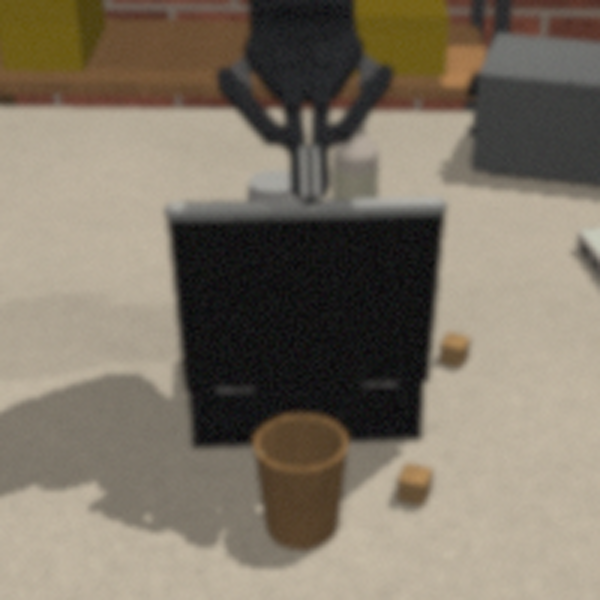

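Emit:
jog_arm([
  [20, 0, 0, 0, 0, 0],
  [0, 0, -12, 0, 0, 0],
  [0, 0, -10, 0, 0, 0],
  [0, 0, 0, 0, 0, 0],
])

```text
clock: 7.95
position: [0.5185, -0.0977, 0.2587]
tool_rot: [0.038, 0.903, -1.466]
force: [0.1, -0.0, 0.2]
grip_width: 0.0001
```

```bash
cat > look.py <<'E'
import sys
from h import *
from workcell import grab_frame
show(); n=sys.argv[1]
im=grab_frame("side"); cv2.imwrite(f"pics/side{n}.png",im[:,:,::-1])
a=im[85:285,195:395,::-1]; cv2.imwrite(f"pics/side{n}z.png",cv2.resize(a,None,fx=3,fy=3,interpolation=cv2.INTER_CUBIC))
from workcell import nets
for d in nets.pinpoint("side","lid_lip")[:2]: 
    uv=np.array(d['location'])
    r=least_squares(lambda q:(proj("side",W(P,lip(q[0],q[1])))-uv).ravel(),[1.,0]); print('lip',uv,round(d['p'],2),'theta,y',r.x.round(3),r.cost.round(2))
E
python3 look.py 5
```

```text
t 7.95 TCP case [0.1369 0.0065 0.2587] tip case [0.1437 0.0067 0.2501] tool x case [ 0.6186  0.0243 -0.7853] y [-0.0095  0.9997  0.0235] F [ 0.1 -0.   0.2] q [ 0.06  0.44 -0.49  1.94  0.9   1.24 -0.84] w 0.0
lip [299.  155.1] 0.69 theta,y [0.405 0.013] 0.0
```

View pics/side5z.png

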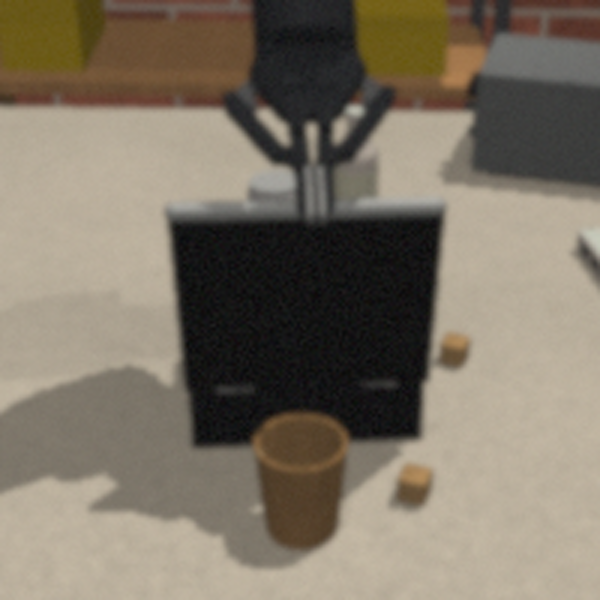

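Emit:
jog_arm([
  [6, 0, -6, 0, 0, -0.02],
  [0, 0, -5, -0.02, 0, 0],
  [-4, 0, -5, 0, 0, 0],
  [-4, 0, -5, 0, 0, 0],
  [-4, 0, -5, 0, 0, 0],
  [-4, 0, -5, 0, 0, 0],
  [-4, 0, -5, 0, 0, 0],
])

```text
clock: 8.75
position: [0.5166, -0.0639, 0.2522]
tool_rot: [-0.006, 0.892, -1.503]
force: [-1.2, -1.9, 7.4]
grip_width: 0.0001
```

```bash
sed -i 's/\[1.,0\])/[1.6,0])/' look.py; python3 look.py 6
```

```text
t 8.75 TCP case [0.1031 0.0069 0.2522] tip case [0.11   0.0069 0.2437] tool x case [ 0.6276  0.0015 -0.7785] y [-0.007   1.     -0.0037] F [-1.2 -1.9  7.4] q [ 0.    0.47 -0.5   1.91  0.87  1.3  -0.88] w 0.0
lip [297.7 146.9] 0.65 theta,y [1.58  0.003] 0.0
```

View pics/side6z.png

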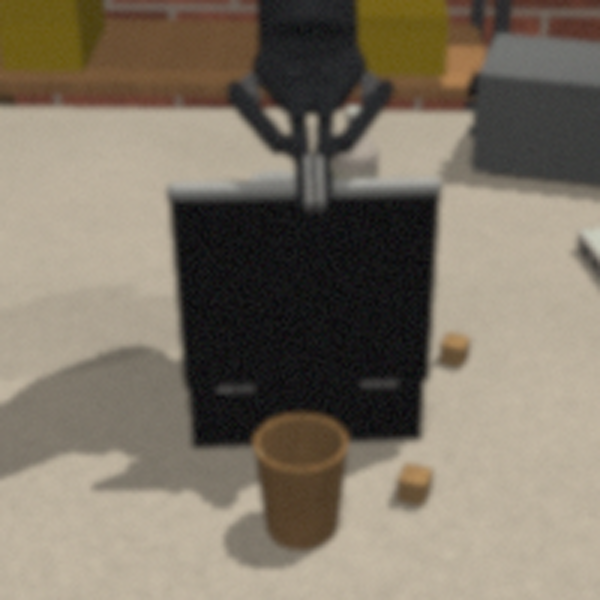

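Emit:
jog_arm([
  [-5, 0, -4, 0, 0, 0],
  [-5, 0, -4, 0, 0, 0],
  [-4, 0, -4, 0, 0, 0],
])

```text
clock: 9.15
position: [0.515, -0.0439, 0.2551]
tool_rot: [-0.008, 0.894, -1.503]
force: [0.9, -1.0, 1.1]
grip_width: 0.0
```

```bash
python3 look.py 7
```

```text
t 9.15 TCP case [0.083  0.0066 0.2551] tip case [0.0899 0.0066 0.2465] tool x case [ 0.6266  0.0011 -0.7793] y [-0.0079  1.     -0.005 ] F [ 0.9 -1.   1.1] q [-0.03  0.48 -0.51  1.9   0.86  1.32 -0.89] w 0.0
```

Emit:
jog_arm([
  [-4, 0, -5, 0, 0, 0],
  [-4, 0, -5, 0, 0, 0],
  [-4, 0, -5, 0, 0, 0],
])

```text
clock: 9.55
position: [0.5135, -0.0237, 0.2549]
tool_rot: [-0.008, 0.894, -1.503]
force: [-0.5, -0.4, -0.4]
grip_width: -0.0002
```

```bash
python3 look.py 8
```

```text
t 9.55 TCP case [0.0627 0.0064 0.2549] tip case [0.0696 0.0064 0.2463] tool x case [ 0.6266  0.001  -0.7794] y [-0.0079  1.     -0.0051] F [-0.5 -0.4 -0.4] q [-0.06  0.49 -0.52  1.89  0.84  1.35 -0.92] w -0.0
lip [299.3 141.1] 0.57 theta,y [1.371 0.009] 0.0
lip [294.  261.5] 0.43 theta,y [ 3.189 -0.014] 0.0
```

View pics/side8z.png

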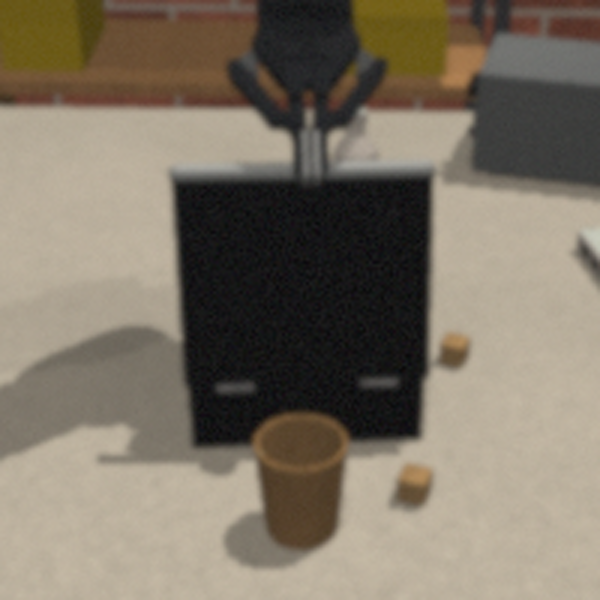

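Emit:
jog_arm([
  [-4, 0, -6, 0, 0, 0],
  [-4, 0, -6, 0, 0, 0],
  [-4, 0, -6, 0, 0, 0],
])

```text
clock: 9.95
position: [0.5118, -0.0008, 0.2529]
tool_rot: [-0.008, 0.894, -1.503]
force: [0.6, -0.5, 0.7]
grip_width: 0.0001
```

```bash
python3 look.py 9
```

```text
t 9.95 TCP case [0.0398 0.0062 0.2529] tip case [0.0467 0.0062 0.2443] tool x case [ 0.6265  0.0011 -0.7794] y [-0.008  1.    -0.005] F [ 0.6 -0.5  0.7] q [-0.09  0.5  -0.53  1.87  0.83  1.37 -0.95] w 0.0
lip [295.4 141.4] 0.97 theta,y [ 1.383e+00 -1.000e-03] 0.0
```

View pics/side9z.png

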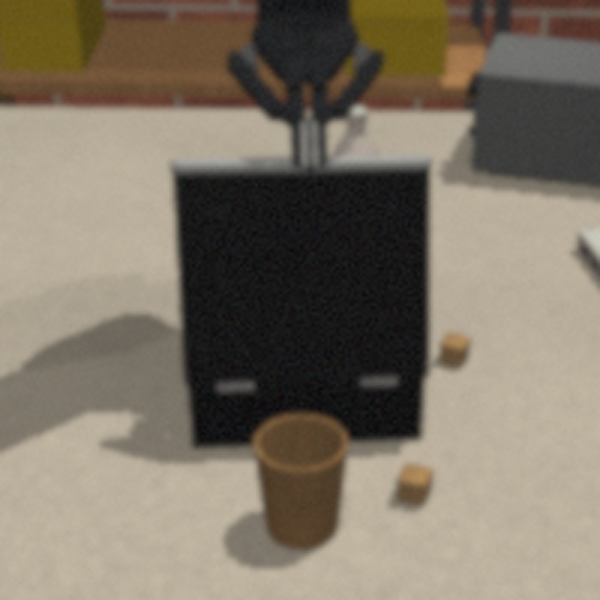

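Emit:
jog_arm([
  [-3, 0, -5, 0, 0, 0],
  [-40, 0, 2, 0, 0, 0],
  [-35, 0, 0, 0, 0, 0],
])

```text
clock: 10.35
position: [0.5072, 0.0498, 0.3105]
tool_rot: [-0.017, 0.892, -1.512]
force: [0.5, 0.7, 0.3]
grip_width: -0.0001
```

```bash
python3 look.py 10
```

```text
t 10.35 TCP case [-0.011   0.0049  0.3105] tip case [-0.0041  0.0048  0.3019] tool x case [ 0.6279 -0.0047 -0.7782] y [-0.0059  0.9999 -0.0108] F [0.5 0.7 0.3] q [-0.16  0.46 -0.56  1.77  0.75  1.52 -0.91] w -0.0
lip [295.1 140.1] 0.6 theta,y [ 1.306e+00 -1.000e-03] 0.0
```

View pics/side10z.png

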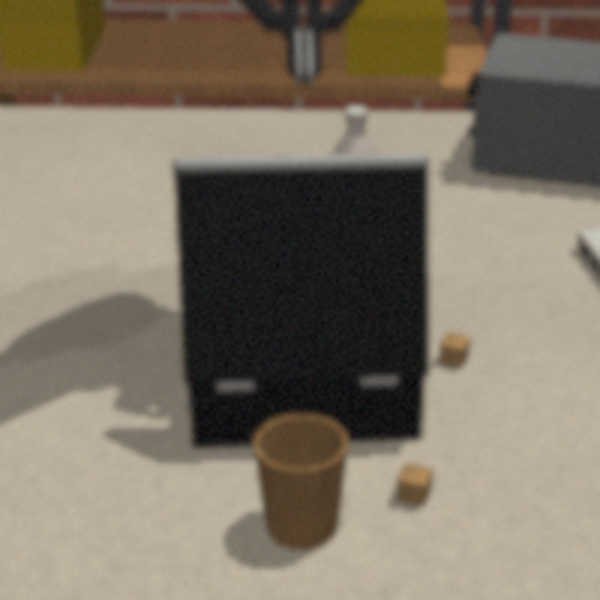

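Emit:
jog_arm([
  [0, 0, -42, 0, 0, 0],
  [0, 0, -42, 0, 0, 0],
  [10, 0, -40, 0, 0, 0],
])

```text
clock: 10.75
position: [0.5026, 0.1422, 0.2277]
tool_rot: [0.004, 0.895, -1.499]
force: [1.4, 0.3, 0.2]
grip_width: 0.0002
```

```bash
python3 look.py 11
```

```text
t 10.75 TCP case [-0.1035  0.0064  0.2277] tip case [-0.0966  0.0065  0.2192] tool x case [ 0.6258  0.0035 -0.78  ] y [-0.0023  1.      0.0026] F [1.4 0.3 0.2] q [-0.32  0.63 -0.57  1.74  0.77  1.5  -1.13] w 0.0
lip [294.4 139.2] 0.74 theta,y [ 1.218 -0.002] 0.0
lip [296.4 217. ] 0.15 theta,y [ 2.596 -0.007] 0.0
```

View pics/side11z.png

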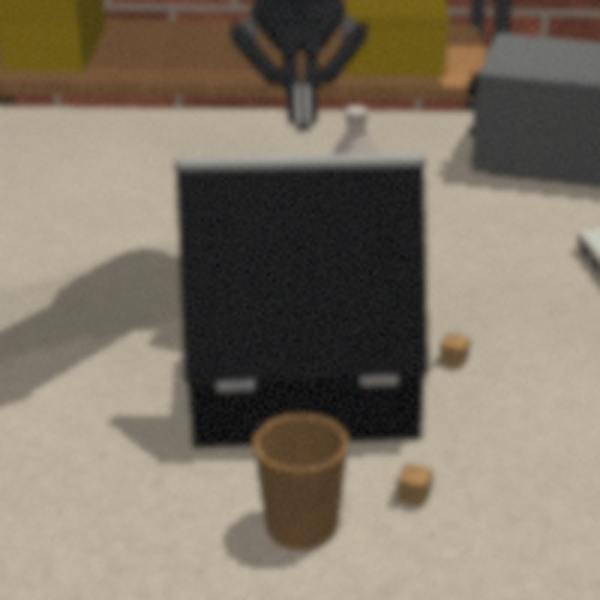

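Emit:
jog_arm([
  [34, 0, 5, 0, 0, 0],
  [33, 0, 5, 0, 0, 0],
  [0, 0, 0, 0, 0, 0],
])

```text
clock: 11.15
position: [0.5042, 0.0917, 0.1757]
tool_rot: [-0.01, 0.893, -1.505]
force: [1.4, -0.2, -0.6]
grip_width: -0.0002
```

```bash
python3 look.py 12
```

```text
t 11.15 TCP case [-0.053   0.0047  0.1757] tip case [-0.0461  0.0047  0.1672] tool x case [ 6.27e-01  2.00e-04 -7.79e-01] y [-0.0078  1.     -0.006 ] F [ 1.4 -0.2 -0.6] q [-0.26  0.67 -0.54  1.84  0.84  1.38 -1.16] w -0.0
lip [298.7 142.1] 0.81 theta,y [1.419 0.007] 0.0
```

View pics/side12z.png

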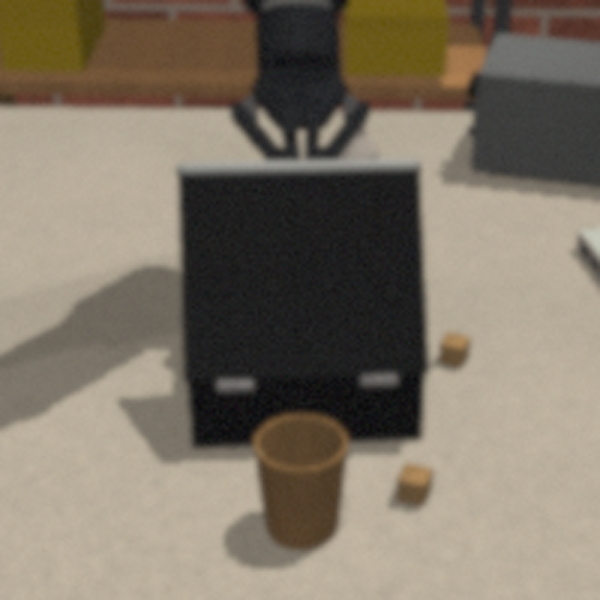

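Emit:
jog_arm([
  [0, 0, 0, 0, 0, 0],
  [0, 0, 0, 0, 0, 0],
  [0, 0, 0, 0, 0, 0],
])

```text
clock: 11.55
position: [0.5054, 0.0969, 0.1793]
tool_rot: [-0.001, 0.898, -1.495]
force: [-0.3, 1.0, -1.6]
grip_width: -0.0004
```

```bash
python3 look.py 13
```

```text
t 11.55 TCP case [-0.0581  0.0063  0.1793] tip case [-0.0513  0.0063  0.1707] tool x case [ 0.6231  0.0061 -0.7821] y [-1.080e-02  9.999e-01 -7.000e-04] F [-0.3  1.  -1.6] q [-0.26  0.66 -0.55  1.83  0.83  1.38 -1.16] w -0.0
lip [296.  144.4] 0.72 theta,y [ 1.504 -0.   ] 0.0
```

View pics/side13z.png

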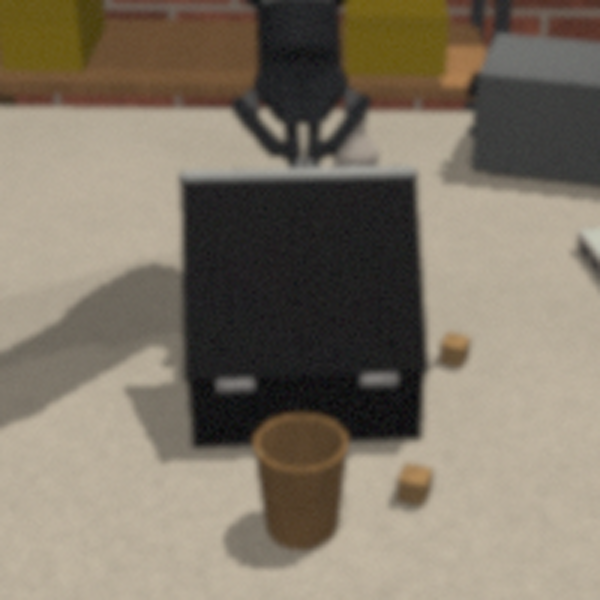

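Emit:
jog_arm([
  [0, 0, 0, 0, 0, 0],
  [0, 0, 0, 0, 0, 0],
  [0, 0, 0, 0, 0, 0],
])

```text
clock: 11.95
position: [0.5055, 0.0973, 0.1795]
tool_rot: [-0.001, 0.898, -1.494]
force: [-0.2, 0.5, -0.6]
grip_width: -0.0002
```

```bash
sed -i 's/\[1.6,0\])/[.7,0])/' look.py; python3 look.py 14
python3 - <<'E'
from h import *
for th in np.arange(0,1.3,.1): print(round(th,1),proj("side",W(P,lip(th))).round(1),end=' ')
E
```

```text
t 11.95 TCP case [-0.0585  0.0063  0.1795] tip case [-0.0516  0.0064  0.1709] tool x case [ 0.6229  0.0067 -0.7822] y [-1.130e-02  9.999e-01 -4.000e-04] F [-0.2  0.5 -0.6] q [-0.26  0.66 -0.55  1.83  0.83  1.38 -1.16] w -0.0
lip [294.3 144. ] 0.88 theta,y [ 0.739 -0.   ] 0.0
0.0 [[294.3 174.5]] 0.1 [[294.3 169.3]] 0.2 [[294.2 164.3]] 0.3 [[294.2 159.7]] 0.4 [[294.2 155.4]] 0.5 [[294.2 151.5]] 0.6 [[294.3 148. ]] 0.7 [[294.4 145. ]] 0.8 [[294.5 142.6]] 0.9 [[294.6 140.7]] 1.0 [[294.8 139.5]] 1.1 [[295.  138.9]] 1.2 [[295.2 139.1]]
```

View pics/side14z.png

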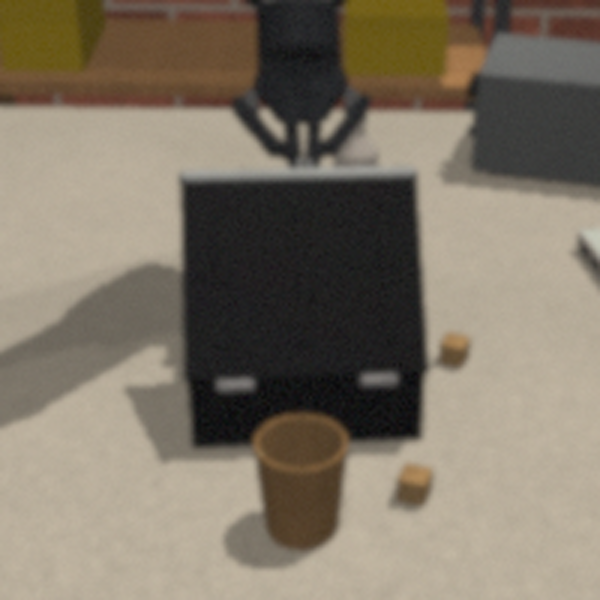

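Emit:
jog_arm([
  [0.7, 0, -4.4, 0, 0, 0],
  [0.8, 0, -4.4, 0, 0, 0],
  [0.9, 0, -4.4, 0, 0, 0],
  [1.0, 0, -4.3, 0, 0, 0],
  [1.1, 0, -4.3, 0, 0, 0],
  [1.2, 0, -4.3, 0, 0, 0],
  [1.4, 0, -4.2, 0, 0, 0],
  [1.5, 0, -4.2, 0, 0, 0],
])

```text
clock: 12.85
position: [0.5038, 0.1208, 0.1487]
tool_rot: [-0.0, 0.898, -1.494]
force: [0.5, 1.6, -1.6]
grip_width: -0.0
```

```bash
sed -i 's/\[1.6,0\])/[.7,0])/' look.py; python3 look.py 15
```

```text
t 12.85 TCP case [-0.0821  0.0062  0.1487] tip case [-0.0752  0.0063  0.1401] tool x case [ 0.6229  0.007  -0.7823] y [-1.150e-02  9.999e-01 -3.000e-04] F [ 0.5  1.6 -1.6] q [-0.3   0.72 -0.54  1.81  0.85  1.37 -1.22] w -0.0
lip [292.7 151. ] 0.86 theta,y [ 0.514 -0.004] 0.0
```

View pics/side15z.png

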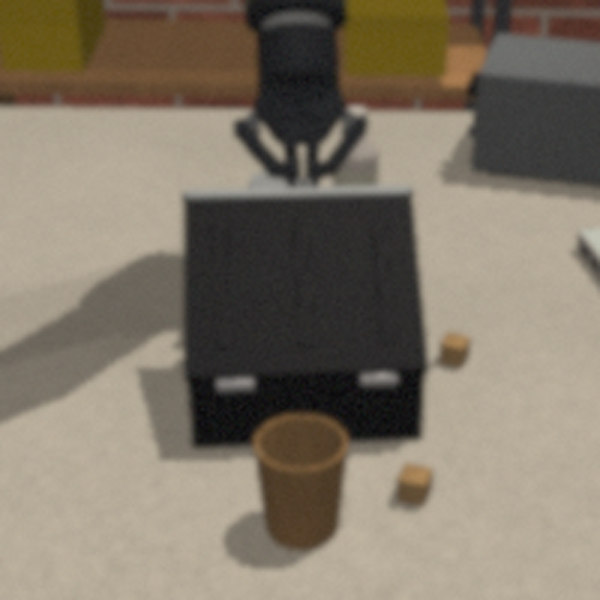

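Emit:
jog_arm([
  [1.5, 0, -4.2, 0, 0, 0],
  [1.6, 0, -4.1, 0, 0, 0],
  [1.7, 0, -4.1, 0, 0, 0],
  [1.8, 0, -4.1, 0, 0, 0],
  [1.9, 0, -4.0, 0, 0, 0],
  [2.0, 0, -4.0, 0, 0, 0],
  [2.1, 0, -3.9, 0, 0, 0],
  [2.2, 0, -3.9, 0, 0, 0],
  [2.3, 0, -3.8, 0, 0, 0],
  [2.4, 0, -3.8, 0, 0, 0],
])

```text
clock: 13.95
position: [0.5021, 0.1411, 0.1052]
tool_rot: [-0.001, 0.898, -1.494]
force: [0.6, -0.6, -2.0]
grip_width: -0.0002
```

```bash
python3 look.py 16
```

```text
t 13.95 TCP case [-0.1025  0.0058  0.1052] tip case [-0.0956  0.0059  0.0966] tool x case [ 0.623   0.0066 -0.7822] y [-1.120e-02  9.999e-01 -5.000e-04] F [ 0.6 -0.6 -2. ] q [-0.35  0.81 -0.53  1.8   0.87  1.34 -1.28] w -0.0
lip [300.  161.5] 0.76 theta,y [0.258 0.016] 0.0
```

View pics/side16z.png

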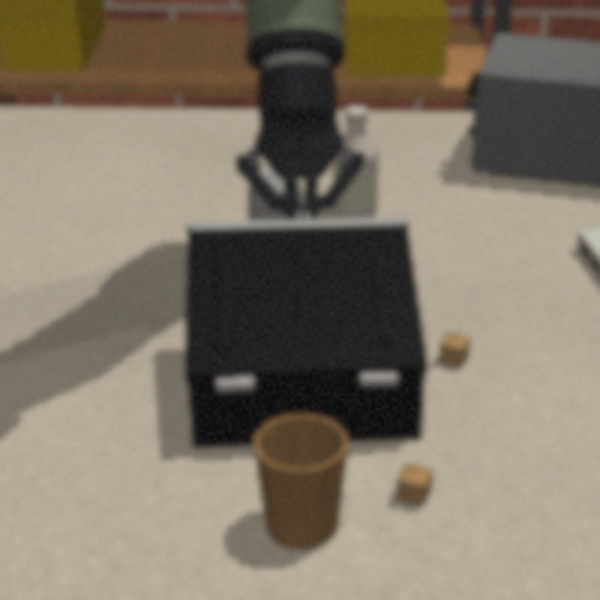

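Emit:
jog_arm([
  [2.1, 0, -2.9, 0, 0, 0],
  [2.1, 0, -2.9, 0, 0, 0],
  [2.2, 0, -2.8, 0, 0, 0],
  [2.2, 0, -2.8, 0, 0, 0],
  [2.3, 0, -2.7, 0, 0, 0],
  [2.3, 0, -2.7, 0, 0, 0],
  [2.4, 0, -2.6, 0, 0, 0],
  [2.4, 0, -2.6, 0, 0, 0],
  [2.5, 0, -2.5, 0, 0, 0],
])

```text
clock: 14.95
position: [0.5015, 0.148, 0.0714]
tool_rot: [-0.001, 0.898, -1.494]
force: [0.2, 0.6, -2.4]
grip_width: -0.0001
```

```bash
python3 look.py 17
```

```text
t 14.95 TCP case [-0.1094  0.0057  0.0714] tip case [-0.1025  0.0058  0.0628] tool x case [ 0.623   0.0066 -0.7822] y [-1.120e-02  9.999e-01 -5.000e-04] F [ 0.2  0.6 -2.4] q [-0.37  0.86 -0.52  1.79  0.9   1.31 -1.33] w -0.0
lip [294.9 170.9] 0.81 theta,y [0.068 0.002] 0.0
```

View pics/side17z.png

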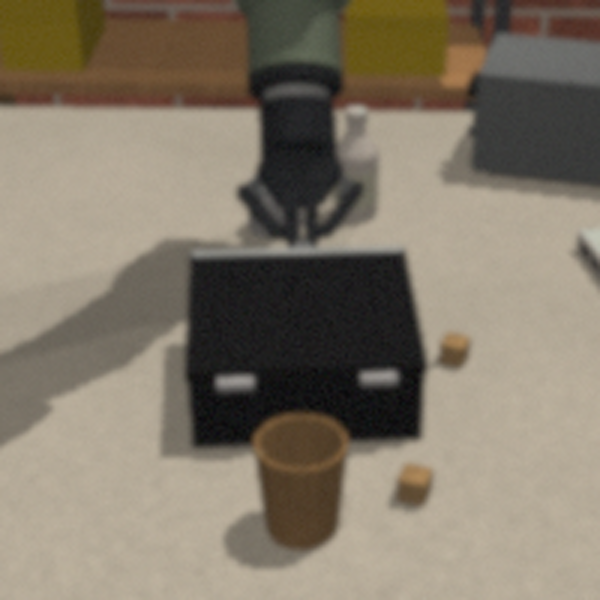

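Emit:
jog_arm([
  [2.1, 0, -2.0, 0, 0, 0],
  [2.1, 0, -2.0, 0, 0, 0],
  [2.1, 0, -2.0, 0, 0, 0],
  [2.1, 0, -2.0, 0, 0, 0],
  [2.1, 0, -2.0, 0, 0, 0],
  [2.1, 0, -2.0, 0, 0, 0],
  [2.1, 0, -2.0, 0, 0, 0],
  [2.1, 0, -2.0, 0, 0, 0],
])

```text
clock: 15.85
position: [0.5014, 0.1499, 0.0468]
tool_rot: [-0.001, 0.898, -1.495]
force: [1.1, -0.2, 0.2]
grip_width: -0.0004
```

```bash
python3 look.py 18
```

```text
t 15.85 TCP case [-0.1113  0.0058  0.0468] tip case [-0.1044  0.0058  0.0382] tool x case [ 0.6234  0.0065 -0.7819] y [-1.090e-02  9.999e-01 -3.000e-04] F [ 1.1 -0.2  0.2] q [-0.38  0.91 -0.5   1.79  0.92  1.28 -1.35] w -0.0
lip [295.2 176.7] 0.65 theta,y [-0.041  0.002] 0.0
```

View pics/side18z.png

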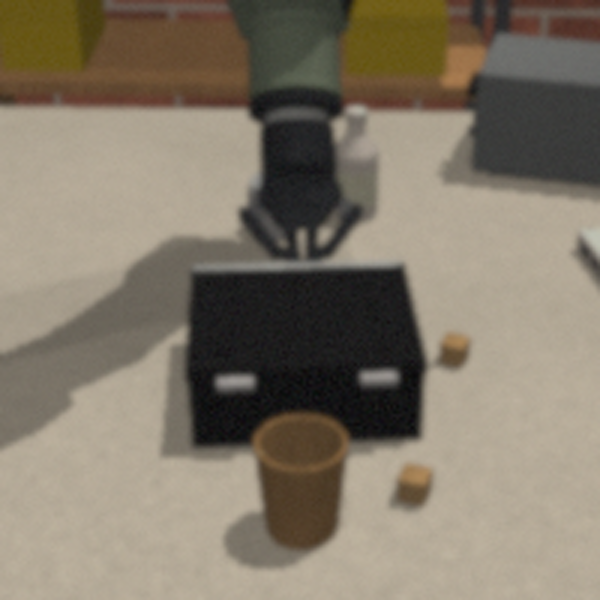

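Emit:
jog_arm([
  [-3, 0, -8, 0, 0, 0],
  [-6, 0, -8, 0, 0, 0],
  [-6, 0, -8, 0, 0, 0],
  [-12, 0, -6, 0, 0, 0],
  [-20, 0, 0, 0, 0, 0],
  [-20, 0, 0, 0, 0, 0],
  [-20, 0, 0, 0, 0, 0],
  [0, 0, 0, 0, 0, 0],
  [0, 0, 0, 0, 0, 0],
])

```text
clock: 16.85
position: [0.4935, 0.2379, 0.0991]
tool_rot: [-0.003, 0.9, -1.493]
force: [-1.0, -0.5, -1.4]
grip_width: 0.0
```

```bash
python3 look.py 19
python3 - <<'E'
from h import *
from workcell import grab_frame
im=grab_frame("top"); cv2.imwrite("pics/top19.png",im[:,:,::-1])
E
```

```text
t 16.85 TCP case [-0.1996  0.0037  0.0991] tip case [-0.1927  0.0037  0.0905] tool x case [ 0.6212  0.0076 -0.7836] y [-0.0143  0.9999 -0.0016] F [-1.  -0.5 -1.4] q [-0.48  0.88 -0.55  1.65  0.82  1.44 -1.32] w 0.0
lip [294.4 176.4] 0.69 theta,y [-0.035  0.   ] 0.0
```

View pics/side19.png

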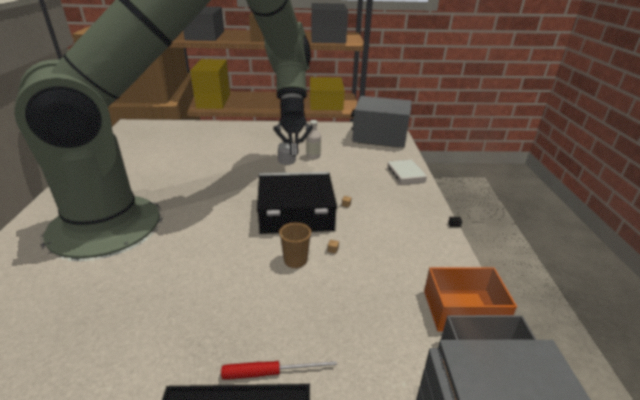

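View pics/top19.png

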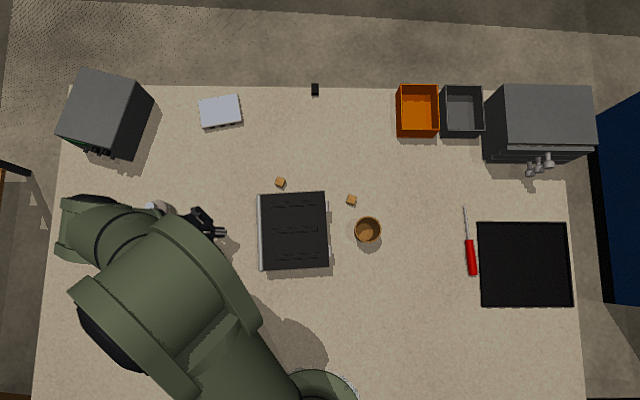

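Emit:
jog_arm([
  [-12, 0, 20, 0, 0, 0],
  [-12, 0, 20, 0, 0, 0],
  [-12, 0, 20, 0, 0, 0],
  [0, 0, 0, 0, 0, 0],
  [0, 0, 0, 0, 0, 0],
  [0, 0, 0, 0, 0, 0],
])

```text
clock: 17.6
position: [0.4951, 0.2083, 0.1629]
tool_rot: [-0.012, 0.895, -1.503]
force: [-0.0, 0.1, 0.0]
grip_width: 0.0002
```

```bash
python3 look.py 20
python3 - <<'E'
from workcell import nets
for n in["cleaner","tin","cup","die_a"]: print(n,[(d['location'],round(d['p'],2)) for d in nets.pinpoint("side",n)[:3]])
E
```

```text
t 17.6 TCP case [-0.17    0.0033  0.1629] tip case [-0.1631  0.0033  0.1543] tool x case [ 0.6253  0.0011 -0.7804] y [-0.0109  0.9999 -0.0073] F [-0.   0.1  0. ] q [-0.42  0.77 -0.57  1.68  0.78  1.49 -1.24] w 0.0
lip [296.6 174.6] 0.83 theta,y [-0.003  0.007] 0.0
cleaner [([315.3, 156.5], 0.78)]
tin [([288.8, 160.4], 0.78)]
cup [([292.5, 263.0], 0.9)]
die_a [([332.3, 251.5], 0.69), ([345.3, 204.4], 0.49)]
```

View pics/side20z.png

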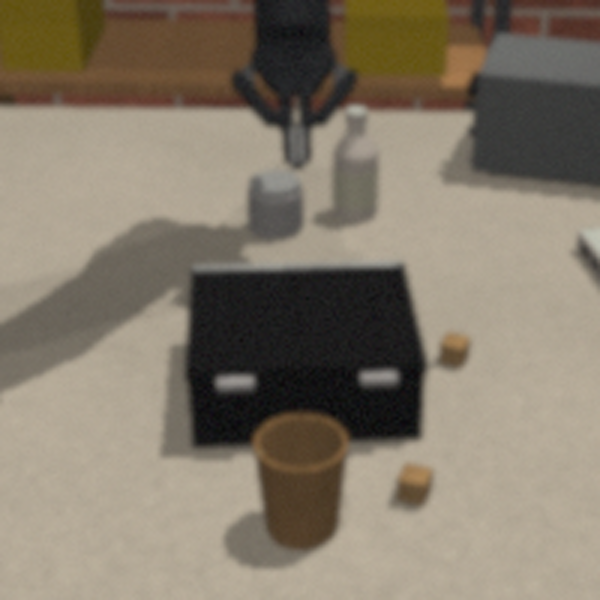

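The lid is shut, the hand is clear with zero force on it, and nothing else on the bench looks moved.

```bash
python3 -c "
from workcell import bot
print(bot.job_done())"
```

```text
the job is handed in; nothing more can be done
None
```

The lid is fully shut and the hand is clear. I handed the job in at about 17.8 s of the 45 s; it reported no verdict.

- **Tip:** I hooked a closed fingertip over the lip from behind and drew the lid forward to about 1.25 rad. The wrist sensor's highest reading was about 8 N, against the 15 N limit.
- **Catch:** I moved the finger round to the front and under the lip. The lid came to rest on it at about 0.75 rad, with 1 to 2 N on the finger, and I held it there for 0.4 s.
- **Lower:** I brought it down at about 0.2 to 0.25 rad/s until the load came off the finger, then drew the hand out to the front and up.

**Last checks:**
- The final lid angle measured from the image was about 0 rad.
- The wrist force read about 0 N with the hand clear.
- The cup, die, cleaner and tin positions in the side picture were within about 3 pixels of the start, which is no more than the detector's scatter. I compared the screwdriver by eye only.

**Checks that disagreed:** While the lid was shut, two earlier angle readings gave -0.04 rad, which I put down to the detector being 2 pixels off. One wrist reading showed 1.4 N with the hand already clear, and it was gone at the next reading. During the tip the detector once missed the lip. Near upright its reading can mean two different angles, so there I relied on the finger position and the pictures.

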